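Reset the locked carton stop to the green flag

ROBOT

A 6-joint arm with a two-finger parallel gripper is mounted at the origin on the work surface; the furniture and walls round the work are solid. World frame = base frame: x ahead of the robot, y to its left, z up, the work surface at z = 0. Lengths are in mm, angles in rad, forces in N, time in s.
With the tool pointing down it reaches from about 300 to 775 mm from the base axis. Payload 14.6 kg.
Tool frame: the origin (TCP) lies at the very end of the fingers, on their centre line; the grasp point (between the pads) lies 19 mm behind it; z points along the fingers, y is the line along which they close (so a half turn about z gives the same grasp; the last joint's range is limited). The gripper opens to 94 mm and grips with 3 to 60 N. Pads are 16 mm wide; open, the fingers measure 119 mm over their backs; the gripper's body (75 mm by 177 mm) begins 78 mm behind the grasp point.
Start: joints at [-1.232, 0.3, 1.521, -0, 1.321, -0.067], TCP at [217.107, -505.325, 205.446] pointing down, gripper open.
Joint ranges: [-3.03, 3.03], [-0.79, 2.21], [0.23, 2.52], [-1.04, 4.18], [0, 3.07], [-2.55, 2.55]. Speed limits (rad/s): [2.22, 2.22, 2.57, 3.14, 3.14, 3.14].

INTERFACE

Orientations are given as [roll, pitch, yaw] about the fixed x, y, z axes, in that order (R = Rz(yaw) Ry(pitch) Rx(roll)).
In Python, from cell import manip, camera, get_calibration gives the robot as it stands. The module is installed in compiled form; this text tells all that it offers.
- The arm moves only by the tool jog_arm, never from a script. Its argument "plan" is one flat list of numbers, 6 for each row, row after row: the shift along the world's x, y, z in m, then the turn, a rotation vector about the world's x, y, z in degrees. A call has 1 to 20 rows; each row is the pose to reach, as a shift and turn from the pose commanded when the call began; what a row does not reach only later rows make up. A row lasts 1/10 s, in which the tool goes at most 50 mm and 8.59 degrees, less where a joint would pass 70% of its speed; a pose out of reach is approached as far as the arm can. A call with a gripper value outside its range is refused whole. "claw" is the finger opening in m, from 0 to 0.094, set as the call begins (left out, the last holds). The fingers move at their own pace and stop on an object; "force" is the grip in N (left out, the last holds). Time passes only in rows, so rows that repeat a pose let the fingers close. It gives the time, the measured TCP pose, the force, the opening and the grip force at its end, in the units of the state.
- manip.read_state(): the state, without advancing time (a new reading comes with each control period).
- camera(name): name is "scene" or "side" or "wrist"; returns (picture, depth): 400x640x3 uint8, red, green, blue; 400x640 float32, mm along the optical axis (not along the pixel's ray), 0 where there is no reading.
- get_calibration(name): a dict with "fx", "fy", "cx", "cy" (pixels), "k1" (the pictures are not rectified: a ray, as slopes to the right and down, at radius r is drawn at 1 + k1 r^2 times it, then the intrinsics apply), "origin" and "attitude" of the camera in the world. Camera axes: x right, y down, z forward; pixel columns grow to the right and rows downward; lengths in mm; the calibration is good to about 2 mm. A picture is of the moment at which its call begins: read the wrist's pose just before it. get_calibration takes no time and is no camera call; for the wrist camera it gives the pose at the moment of the call.
- manip.sign_off(): hands the job in; it is judged then, once.
The state is a dict: "clock": time; "joints": joint angles; "qd": joint speeds; "effort": joint torques, N m; "eef_pos": TCP position; "eef_rot": TCP orientation; "wrist_force": force on the tool from outside, world axes, zero at the start; "moment": the same for the moment, N m; "finger_gap": finger opening in mm; "finger_force": force on a finger pad.
Only numpy, scipy, OpenCV 4.12 (cv2) and the standard library are available. Lean on these libraries where they do the work, as an engineer would, in place of code of your own. Each camera call takes 0.05 s, during which the arm holds its last target. There are 200 camera calls.

TASK

Reset the carton-length gauge for the next order: with the fork end of the two-ended key loosen the lock ring by an eighth of a turn or more, set the key down on the bench and take it again over its blade end, and turn the adjuster screw until the yellow pointer stands level with the green flag. Then set the key down, take it again over the fork end and retighten the lock ring by feel, firmly but without forcing it, so that the pointer stays at the green flag, and leave the key standing on its two ends on the bench. Do not shift the carton or the tape roll.

Things in the scene. Friction and masses are not known exactly. Their poses are not given: they have to be found in the camera images.
- gauge: Carton-length gauge bolted to the bench: grey base plate 10 mm thick (x -105 to 65, y -200 to 80 mm in its frame), blue housing 100 x 100 mm rising to z = 60 mm. Origin on the bench under the common upright axis of lock ring and adjuster screw, x away from the scale, z up. All else on it (scale, stop plate, fence) is below z = 44 mm. Its place and yaw change.
- ring_top (a point): Centre of the lock ring's top face, 60 mm above the bench, on the common axis. Steel ring 80 mm across lying flush in the blue housing, so it cannot be gripped. A slot 12.5 mm wide and 11 mm deep crosses it along this point's y axis, from 19 to 37 mm either side of the centre. Half a turn gives the same slot.
- lock_ring (a joint): Angle of the lock ring, rad; 0: slot along the gauge's y; grows counter-clockwise from above, which loosens; -0.9 to 1.6. Starts tight near 0 (locks screw and carriage). Where it comes up tight depends on the stop's setting and must be felt: turning takes 0.2 N m of friction, then climbs 0.9 N m per rad. Stop at 0.5 to 0.65 N m (0.15 to 0.25 is left on a hand held still); it eases back a little.
- screw_head (a point): Centre of the adjuster screw's top face, 60 mm above the bench, on the same axis. Brass head 36 mm across in the middle of the lock ring, 32 mm inside its rim, with a straight slot 11.5 mm wide and 10 mm deep along this point's y axis. Half a turn gives the same slot.
- screw (a joint): Angle of the adjuster screw, rad; 0 when its slot lies along the gauge's y; grows counter-clockwise seen from above; range -1.7 to 1.7. Turns with about 0.1 N m once the lock ring is loosened by 0.7 rad; do not force it while clamped.
- stop (a joint): Position of the carriage with stop plate and pointer along the gauge's y, m; the screw drives it by 15 mm per rad, counter-clockwise towards +y. Range -0.026 to 0.026.
- stop_pointer (a point): Tip of the yellow pointer on the carriage, above the edge of the white scale strip in front of the housing; it moves along the gauge's y.
- flag_green: Green clip-on flag 10 x 8 x 15 mm on the white scale strip, fixed. Origin at its foot, axes as the gauge's. The pointer belongs level with it, at the same y of the gauge. Green and red may change sides.
- flag_red: Red flag of the same shape on the other side of zero (the old setting; fixed, not to be used).
- key: Loose two-ended key, 0.2 kg, 130 mm long, standing on its two ends. Origin on its underside at mid-length, x towards the fork, z up. Upright grips 30 mm long (x), 16 mm thick (y), z = 22 to 62 mm, at x = +50 mm (orange, fork) and -50 mm (black, blade), joined by a 10 mm thick bar at z = 32 to 44. Grip over the end in use. Crosspieces (64 and 30 mm wide in y) below at z = 14 to 22.
- fork_end (a point): Middle of the fork's feet, at key x = +50 mm, z = 0. The fork is two prongs, each 6 mm (x) by 10 mm (y) and 14 mm long, centred 27 mm either side in y; it fits the slot of the lock ring and reaches down 10 mm, key y along the slot.
- blade_end (a point): Middle of the blade's foot, at key x = -50 mm, z = 0. The blade is 6 mm (x) by 26 mm (y) and 14 mm long; it fits the slot of the adjuster screw and reaches down 10 mm, key y along the slot.
- clamp_washer: Keyed washer hidden inside the housing under the lock ring; pressed on a shallow wedge of the carriage when the ring is tight, 4 mm per rad of the ring. Cannot be seen or reached.
- carton: Small dark grey carton 68 x 45 x 17 mm, loose, a bystander.
- tape: Roll of clear tape, 102 mm across, 48 mm high, loose, a bystander.
Mind the look-alikes: they are no part of the job. There is more than one size of the key; the job needs the smaller.

How it is judged:
By the outcome, as a careful person would: the job done as asked, in the order asked, and still so for the second after the job is handed in, with the robot touching nothing.
It also fails if it takes over 72 s, if anything falls off the work surface, if the arm or the gripper's body presses on something with over 40 N, if the wrist force passes 120 N, or if a joint passes its speed limit or range.

## Working session

There is one attempt and no reset: what is moved stays moved. The work goes in short steps, Python scripts to look and compute and a tool call to move; the robot and the scene stay as the last step left them, time stands still between calls to the robot, and variables do not carry over. Pictures are saved under pics/ and viewed, at most 13 in all, crops included, and the job is handed in when it is done.

Besides the shell and the picture viewer there is one more tool, called in YAML: its name, and indented under it one key for each argument. jog_arm: Moves the arm, as the interface text tells. Its arguments: {"type":"object","properties":{"plan":{"type":"array"},"claw":{"type":"number"},"force":{"type":"number"}},"required":["plan"]}

```bash
mkdir -p pics
cat > h.py <<'E'
import numpy as np, cv2
from cell import manip, camera, get_calibration
from scipy.spatial.transform import Rotation as R
def cal(n):
    c=get_calibration(n); return c
def rot(a):
    a=np.array(a,float)
    return a if a.shape==(3,3) else R.from_euler('xyz',a).as_matrix()
def ray(c,u,v):
    K=np.array([[c['fx'],0,c['cx']],[0,c['fy'],c['cy']],[0,0,1.]])
    p=cv2.undistortPoints(np.array([[[u,v]]],float),K,np.array([c['k1'],0,0,0,0.]))[0,0]
    return rot(c['attitude'])@np.array([p[0],p[1],1.])
def onplane(c,u,v,z):
    d=ray(c,u,v);o=np.array(c['origin'],float);return o+d*(z-o[2])/d[2]
def withdepth(c,u,v,d): return np.array(c['origin'],float)+ray(c,u,v)*d
def save(n,im): cv2.imwrite('pics/'+n+'.png',im[:,:,::-1])
E
python3 - <<'E'
from h import *
for n in ['scene','side','wrist']:
    print(n,cal(n)); im,d=camera(n); save(n+'0',im); np.savez(''+n+'0.npz',im=im,d=d)
print(manip.read_state())
E
```

```text
scene {'fx': 457.36557233996473, 'fy': 457.36557233996473, 'cx': 317.1435208372416, 'cy': 201.45806840061107, 'k1': -0.13565909986490401, 'origin': array([-102.57245537,  758.14355954, 1102.09775743]), 'attitude': array([-2.40575493, -0.00851811, -2.57600975])}
side {'fx': 449.2755607134495, 'fy': 449.2755607134495, 'cx': 316.173240572474, 'cy': 195.36732074021944, 'k1': 0.009277745640844732, 'origin': array([   62.66369988, -1134.47542226,   843.57601553]), 'attitude': array([-2.15112158,  0.00566767, -0.30316945])}
wrist {'fx': 298.4574207970383, 'fy': 298.4574207970383, 'cx': 318.8803014926504, 'cy': 196.31801395650754, 'k1': -0.04509153432204521, 'origin': array([ 285.10206613, -476.07077734,  384.63120901]), 'attitude': array([ 2.88049530e+00,  2.30918768e-04, -1.16436319e+00])}
{'clock': 0.15, 'joints': array([-1.23157607e+00,  3.00312462e-01,  1.52141957e+00,  2.47015559e-06,
        1.32067815e+00, -6.66400025e-02]), 'qd': array([-7.40466304e-04, -2.89979543e-03, -7.51453097e-04, -6.57271573e-04,
       -4.87346216e-04, -2.32920545e-05]), 'effort': array([-1.79034188e-03, -5.31961620e+01, -3.52820778e+01,  7.07512116e-02,
        2.35854863e-02, -8.18029685e-05]), 'eef_pos': array([ 217.06051464, -505.15280268,  205.04167483]), 'eef_rot': array([-3.14077711e+00, -5.68266734e-05,  4.05859622e-01]), 'wrist_force': array([ 0.16841267,  0.57337083, -1.06883244]), 'moment': array([0.04438405, 0.03068723, 0.04788516]), 'finger_force': 0.0, 'finger_gap': 94.38602657951826}
```

View pics/scene0.png

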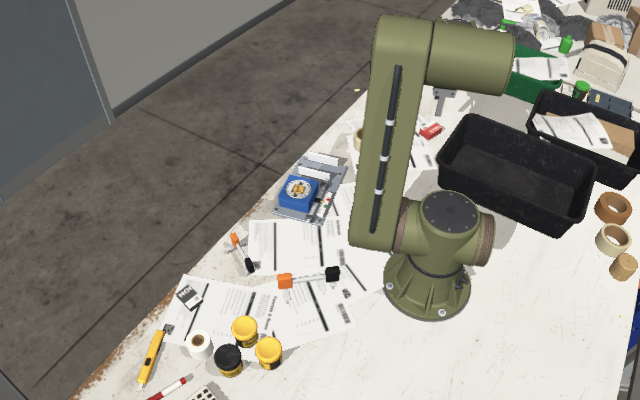

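View pics/side0.png

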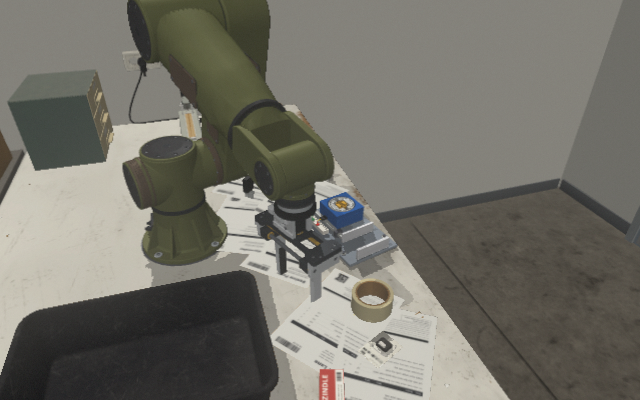

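Scene: the gauge's blue housing is at (298,192). There are two orange/black keys, A with orange (236,240) and black (249,266), and B with orange (285,281) and black (332,273). The side view shows the housing at (342,208). Next I measure the keys' grip distances: the job's key has 100 mm between grips.

Run:
```python
from h import *
f=np.load('scene0.npz');im=f['im'];d=f['d'];c=cal('scene')
hsv=cv2.cvtColor(im,cv2.COLOR_RGB2HSV)
def comps(m,name,box,z,amin=15):
    x0,y0,x1,y1=box;mm=np.zeros_like(m);mm[y0:y1,x0:x1]=m[y0:y1,x0:x1]
    n,l,s,ce=cv2.connectedComponentsWithStats(mm.astype(np.uint8))
    for i in range(1,n):
        if s[i,4]>=amin:
            u,v=ce[i];dd=np.median(d[l==i]);print(name,s[i],ce[i].round(1),'depthpt',withdepth(c,u,v,dd).round(),'plane',onplane(c,u,v,z).round())
H,S,V=hsv[...,0],hsv[...,1],hsv[...,2]
comps((H<14)&(H>4)&(S>180)&(V>120),'orange',(215,220,350,300),45)
comps((V<50),'black',(215,220,350,300),45)
comps((H>100)&(H<125)&(S>150)&(V>80),'blue',(260,140,350,230),60,50)
crop=im[130:310,200:360];save('crop0',cv2.resize(crop,None,fx=3.3,fy=3.3,interpolation=cv2.INTER_CUBIC))
```

```text
orange [232 233   7  12  52] [234.6 238.5] depthpt [518. 206.  60.] plane [527. 199.  45.]
orange [278 273  13   6  52] [284.1 275.4] depthpt [318. 242.  81.] plane [333. 224.  45.]
orange [278 278  14  11 113] [284.5 283.3] depthpt [311. 252.  61.] plane [317. 244.  45.]
black [245 258   9  15  82] [249.2 264.8] depthpt [429. 253.  55.] plane [434. 248.  45.]
black [326 266  14  16 187] [332.1 273.6] depthpt [218. 163.  70.] plane [225. 148.  45.]
blue [279 175  39  38 588] [297.3 196.6] depthpt [463. -33.  52.] plane [458. -27.  60.]
```

View pics/crop0.png

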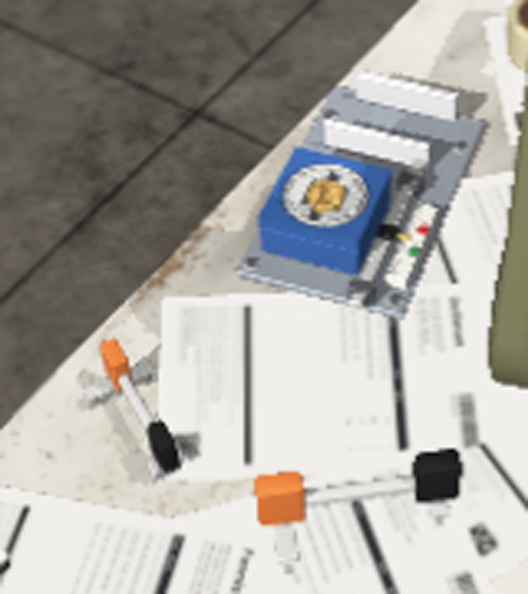

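Key A has a grip spacing of about 100 mm at black (249,265) and orange (235,238), while key B's is about 140 mm. So A is the smaller one and the key to use; the crop shows it at crop (115,360)-(163,445). The green flag at crop (414,252) is on the +y side and the red one at (423,230). I'll go over the gauge for a closer look.

jog_arm:
  plan: [0.183, 0.465, 0.02, 0, 0, -35, 0.183, 0.465, 0.02, 0, 0, -35, 0.183, 0.465, 0.02, 0, 0, -35, 0.183, 0.465, 0.02, 0, 0, -35, 0.183, 0.465, 0.02, 0, 0, -35, 0.183, 0.465, 0.02, 0, 0, -35, 0.183, 0.465, 0.02, 0, 0, -35, 0.183, 0.465, 0.02, 0, 0, -35, 0.183, 0.465, 0.02, 0, 0, -35, 0.183, 0.465, 0.02, 0, 0, -35, 0.183, 0.465, 0.02, 0, 0, -35, 0.183, 0.465, 0.02, 0, 0, -35, 0.183, 0.465, 0.02, 0, 0, -35, 0.183, 0.465, 0.02, 0, 0, -35]

```text
clock: 1.55
eef_pos: [399.8, -41.6, 225.4]
eef_rot: [3.141, 0.0, -0.207]
wrist_force: [0.1, -1.3, -0.3]
finger_gap: 94.2
finger_force: 0.0
```

Run:
```python
from h import *
s=manip.read_state();print(s['clock'],s['eef_pos'],s['eef_rot'],s['joints'])
c=cal('wrist');im,d=camera('wrist');save('g1',im);np.savez('g1.npz',im=im,d=d,**{k:c[k] for k in c})
print(c)
```

```text
1.55 [399.7689758  -41.57802538 225.3574894 ] [ 3.14144914e+00  1.85892428e-04 -2.07152603e-01] [-1.94725081e-01 -5.59551270e-02  1.87297996e+00 -1.45581615e-04
  1.32475549e+00  1.58325931e+00]
{'fx': 298.4574207970383, 'fy': 298.4574207970383, 'cx': 318.8803014926504, 'cy': 196.31801395650754, 'k1': -0.04509153432204521, 'origin': array([472.32056944, -57.48368571, 404.9985314 ]), 'attitude': array([ 2.88050648e+00, -3.12682865e-04, -1.77724507e+00])}
```

View pics/g1.png

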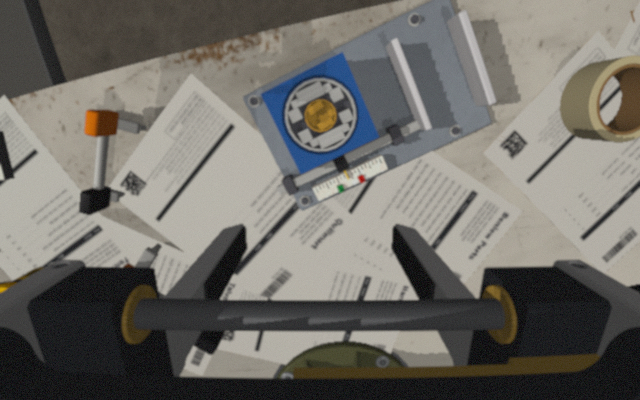

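The wrist view shows the gauge ring at (318,114) with brass head, the green flag at (341,188), the red flag at (362,178), and the pointer between them. The small key is at the left, orange (100,122) and black (95,201), with its crosspieces facing right. The tape is at (605,100), clear of the work.

```bash
cat >> h.py <<'E'
def blobs(im,m,box,amin=10):
    x0,y0,x1,y1=box;mm=np.zeros(m.shape,np.uint8);mm[y0:y1,x0:x1]=m[y0:y1,x0:x1]
    n,l,s,ce=cv2.connectedComponentsWithStats(mm)
    return sorted([(s[i,4],ce[i],l==i) for i in range(1,n) if s[i,4]>=amin],key=lambda t:-t[0])
def masks(im):
    h=cv2.cvtColor(im,cv2.COLOR_RGB2HSV);H,S,V=[h[...,i].astype(int) for i in range(3)]
    return dict(orange=(H<14)&(H>4)&(S>170)&(V>90),black=(V<45),blue=(H>100)&(H<125)&(S>140)&(V>60),brass=(H>12)&(H<28)&(S>110)&(V>70),green=(H>50)&(H<85)&(S>110)&(V>50),red=((H<6)|(H>172))&(S>130)&(V>80),yellow=(H>20)&(H<33)&(S>120)&(V>90))
E
python3 - <<'E'
from h import *
f=np.load('g1.npz');c={k:f[k] for k in ['fx','fy','cx','cy','k1','origin','attitude']};im=f['im'];d=f['d']
c={k:(float(v) if v.ndim==0 else v) for k,v in c.items()}
M=masks(im)
for n,box in [('orange',(70,90,140,150)),('black',(70,170,140,230)),('brass',(280,70,360,150)),('green',(310,150,400,210)),('red',(310,150,400,210)),('yellow',(320,150,400,210))]:
    for a,ce,m in blobs(im,M[n],box,4)[:3]:
        u,v=ce;pts=np.argwhere(m)[:,::-1].astype(np.float32);r=cv2.minAreaRect(pts)
        dm=np.median(d[m]);print(n,a,ce.round(1),'rect',np.round(r[0],1),np.round(r[1],1),round(r[2],1),'dpt',withdepth(c,u,v,dm).round(1))
# blue top at z=60
m=blobs(im,M['blue'],(230,40,400,190))[0][2]
vv,uu=np.nonzero(m)
P=np.array([withdepth(c,u,v,d[v,u]) for u,v in zip(uu,vv)])
print('z top',np.median(P[:,2]))
k=np.abs(P[:,2]-np.median(P[:,2]))<8
Q=np.array([onplane(c,u,v,60)[:2] for u,v in zip(uu[k],vv[k])])
print('blue top rect',cv2.minAreaRect(Q.astype(np.float32)))
# key top points from depth
for n,box in [('key',(60,90,170,230))]:
    x0,y0,x1,y1=box
    W=np.array([[*withdepth(c,u,v,d[v,u])] for v in range(y0,y1) for u in range(x0,x1) if d[v,u]>0])
    for lo,hi in [(54,70),(28,48)]:
        w=W[(W[:,2]>lo)&(W[:,2]<hi)];print(lo,len(w),w.mean(0).round(1),cv2.minAreaRect(w[:,:2].astype(np.float32)))
tops=[]
crop=np.hstack([cv2.resize(im[60:210,240:410],None,fx=2.4,fy=2.4,interpolation=cv2.INTER_CUBIC),cv2.resize(im[80:230,60:170],None,fx=2.4,fy=2.4,interpolation=cv2.INTER_CUBIC)]);save('g1c',crop)
E
```

```text
orange 9 [ 97.4 120.6] rect [ 97.6 120.1] [1.7 6.3] 14.0 dpt [522.7 191.7  61.1]
orange 9 [ 96.7 127.9] rect [ 96.5 128. ] [1.8 4. ] 26.6 dpt [515.1 196.1  60.6]
orange 7 [ 86. 119.] rect [ 86. 119.] [6. 0.] -90.0 dpt [527.2 203.5  62.5]
black 531 [ 95.7 199.8] rect [ 95.6 200.1] [23.2 31.7] 80.5 dpt [433.4 237.5  52.8]
brass 862 [320.3 115.1] rect [320.  115.5] [33. 32.] 90.0 dpt [473.8 -59.5  55.6]
green 22 [340.5 188.3] rect [340.6 188.2] [5.4 3.6] 63.4 dpt [378.8 -66.6  29. ]
red 31 [361.3 178.5] rect [361.2 178.4] [6.3 4.5] 63.4 dpt [386.  -95.1  29.1]
yellow 8 [345. 172.] rect [344.9 172.2] [4.1 1.6] 71.6 dpt [398.5 -76.3  28.8]
z top 60.382397414186386
blue top rect ((473.27984619140625, -59.81535339355469), (99.2717514038086, 98.67967224121094), 14.00012493133545)
54 830 [481.9 218.2  60.7] ((477.669189453125, 222.44229125976562), (17.715648651123047, 129.12254333496094), 62.69530487060547)
28 1125 [478.7 217.5  40.4] ((476.9430236816406, 221.3673553466797), (15.118294715881348, 130.4439697265625), 62.58884811401367)
```

View pics/g1c.png

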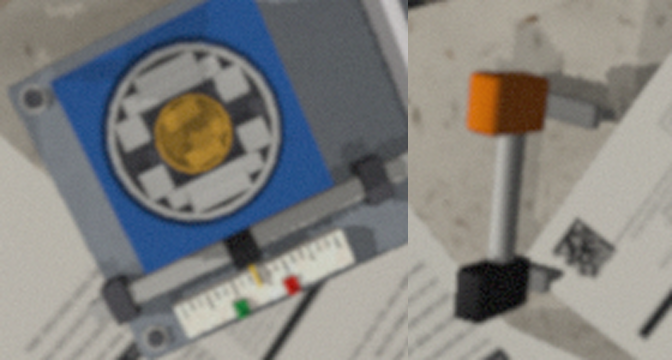

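The housing's top is at z = 60 and measures 99 x 99 mm. Its centre is (473.3, -59.8) and the gauge yaw is 14°. The key is 129 mm long, centred near (477,222) with its x-direction at -27°. In the crop the slots lie along the gauge's y at left-down (140,160) and right-up (245,103). The pointer (257,275) has about 14 mm to go to green (243,308). Moving over the key now.

jog_arm:
  plan: [0.05, 0.275, -0.095, 0, 0, -15.6, 0.05, 0.275, -0.095, 0, 0, -15.6, 0.05, 0.275, -0.095, 0, 0, -15.6, 0.05, 0.275, -0.095, 0, 0, -15.6, 0.05, 0.275, -0.095, 0, 0, -15.6, 0.05, 0.275, -0.095, 0, 0, -15.6, 0.05, 0.275, -0.095, 0, 0, -15.6, 0.05, 0.275, -0.095, 0, 0, -15.6, 0.05, 0.275, -0.095, 0, 0, -15.6, 0.05, 0.275, -0.095, 0, 0, -15.6, 0.05, 0.275, -0.095, 0, 0, -15.6, 0.05, 0.275, -0.095, 0, 0, -15.6]

```text
clock: 2.8
eef_pos: [450.4, 234.0, 131.0]
eef_rot: [-3.141, -0.001, -0.479]
wrist_force: [0.6, 0.6, 0.3]
finger_gap: 94.0
finger_force: 0.0
```

```bash
cat >> h.py <<'E'
def cloud(c,d,box):
    x0,y0,x1,y1=box;vv,uu=np.mgrid[y0:y1,x0:x1];vv=vv.ravel();uu=uu.ravel()
    K=np.array([[c['fx'],0,c['cx']],[0,c['fy'],c['cy']],[0,0,1.]])
    p=cv2.undistortPoints(np.stack([uu,vv],1).astype(float)[:,None],K,np.array([c['k1'],0,0,0,0.]))[:,0]
    dd=d[vv,uu].astype(float);k=dd>0
    return (np.array(c['origin'])+(np.c_[p,np.ones(len(p))]*dd[:,None])@rot(c['attitude']).T)[k],uu[k],vv[k]
E
python3 - <<'E'
from h import *
s=manip.read_state();print(s['clock'],s['eef_pos'],s['eef_rot'],s['joints'])
c=cal('wrist');im,d=camera('wrist');save('k1',im);np.savez('k1.npz',im=im,d=d)
P,u,v=cloud(c,d,(0,0,640,240))
near=np.hypot(P[:,0]-477,P[:,1]-222)<80
for lo,hi in [(57,67),(50,57)]:
    k=near&(P[:,2]>lo)&(P[:,2]<hi)
    print(lo,k.sum(),np.median(P[k,2]),cv2.minAreaRect(P[k,:2].astype(np.float32)),u[k].min(),u[k].max(),v[k].min(),v[k].max())
    for w,sg in (('fork',1),('blade',-1)):
        e=k&(sg*((P[:,0]-477)*.889-(P[:,1]-222)*.459)>20)
        print(w,e.sum(),P[e].mean(0).round(1),cv2.minAreaRect(P[e,:2].astype(np.float32)))
print('bench',np.median(P[np.abs(P[:,2])<6,2]))
E
```

```text
2.8 [450.37139072 233.95693589 130.95012925] [-3.14095719e+00 -5.53976423e-04 -4.78506064e-01] [ 4.06941735e-01  2.82293633e-01  1.72698700e+00 -2.94747014e-05
  1.13146941e+00  2.45625648e+00]
57 1255 62.09862869905345 ((479.5977783203125, 222.99237060546875), (15.580636978149414, 125.91553497314453), 62.3419303894043) 304 323 92 239
fork 755 [522.2 200.7  61.9] ((522.0767211914062, 200.7300567626953), (15.580636978149414, 29.997371673583984), 62.3419303894043)
blade 500 [435.8 245.6  61.9] ((435.3468017578125, 246.20791625976562), (15.27618408203125, 26.07685661315918), 62.7279052734375)
50 36 54.260617145298056 ((446.02490234375, 240.20529174804688), (14.54006576538086, 1.6579461097717285), 61.809688568115234) 306 322 208 211
fork 0 [nan nan nan] ((0.0, 0.0), (0.0, 0.0), 0.0)
blade 36 [446.1 239.8  53.9] ((446.02490234375, 240.20529174804688), (14.54006576538086, 1.6579461097717285), 61.809688568115234)
bench 0.9136860365064763<stdin>:11: RuntimeWarning: Mean of empty slice.
  ret = um.true_divide(
```

View pics/k1.png

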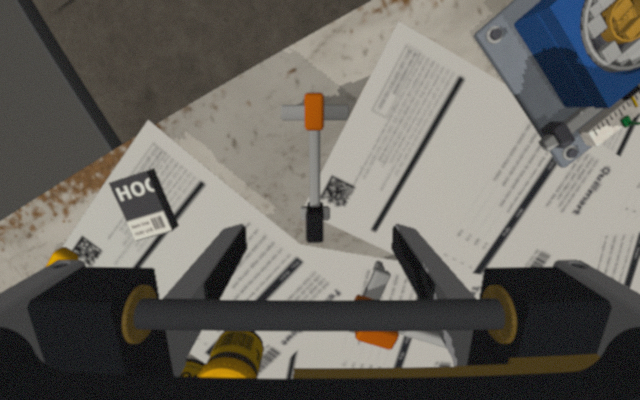

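Key A is confirmed: orange grip (314,112) is 30 x 15.6 mm with its top at z = 62, and black is at (314,224). The carton is at (145,205). Descending over the fork end.

jog_arm:
  plan: [0.0717, -0.0336, 0, 0, 0, -0.3, 0.0717, -0.0336, 0, 0, 0, -0.3, 0.0717, -0.0336, -0.03, 0, 0, -0.3, 0.0717, -0.0336, -0.07, 0, 0, -0.3, 0.0717, -0.0336, -0.101, 0, 0, -0.3, 0.0717, -0.0336, -0.101, 0, 0, -0.3, 0.0717, -0.0336, -0.101, 0, 0, -0.3, 0.0717, -0.0336, -0.101, 0, 0, -0.3]
  claw: 0.05

```text
clock: 3.65
eef_pos: [522.8, 201.4, 31.5]
eef_rot: [-3.14, -0.002, -0.483]
wrist_force: [0.6, 0.1, -0.2]
finger_gap: 50.1
finger_force: 0.0
```

jog_arm:
  plan: [0, 0, 0, 0, 0, 0, 0, 0, 0, 0, 0, 0, 0, 0, 0, 0, 0, 0, 0, 0, 0, 0, 0, 0, 0, 0, 0, 0, 0, 0, 0, 0, 0, 0, 0, 0]
  claw: 0.0
  force: 60

```text
clock: 4.25
eef_pos: [521.8, 201.1, 29.6]
eef_rot: [-3.142, -0.0, -0.483]
wrist_force: [0.2, -0.0, 2.8]
finger_gap: 15.8
finger_force: 60.0
```

Run:
```python
from h import *
f=np.load('g1.npz');c={k:f[k] for k in ['fx','fy','cx','cy','k1','origin','attitude']}
c={k:(float(v) if v.ndim==0 else v) for k,v in c.items()};im=f['im']
g=np.radians(14.0);C=np.array([473.3,-59.8])
K=np.array([[c['fx'],0,c['cx']],[0,c['fy'],c['cy']],[0,0,1.]])
A=rot(c['attitude'])
def proj(P):
    q=(np.asarray(P)-c['origin'])@A; rv=np.zeros(3)
    return cv2.projectPoints(q,rv,rv,K,np.array([c['k1'],0,0,0,0.]))[0][:,0]
gray=cv2.cvtColor(im,cv2.COLOR_RGB2GRAY)
th=np.radians(np.arange(0,360,5))
acc=[]
for r in (24,28,32):
    a=g+th; p=proj(np.c_[C[0]+r*np.cos(a),C[1]+r*np.sin(a),np.full(len(a),60.)]).astype(np.float32)
    acc.append(cv2.remap(gray,p[None,:,0].copy(),p[None,:,1].copy(),cv2.INTER_LINEAR)[0])
acc=np.array(acc,int)
for i in range(0,72): print(int(np.degrees(th[i])),acc[:,i],end=' | ' if i%4<3 else '\n')
# screw slot: depth map within 18 mm and hue
R_=np.arange(-18,19,3)
print('screw patch gx right gy up')
hsv=cv2.cvtColor(im,cv2.COLOR_RGB2HSV)
for y in R_[::-1]:
    x=R_;p=proj(np.c_[C[0]+x*np.cos(g)-y*np.sin(g),C[1]+x*np.sin(g)+y*np.cos(g),np.full(len(x),60.)]).astype(np.float32)
    print(cv2.remap(gray,p[None,:,0].copy(),p[None,:,1].copy(),cv2.INTER_LINEAR)[0])
```

```text
0 [142 144 141] | 5 [142 141 141] | 10 [140 142 143] | 14 [140 142 139]
20 [142 143 139] | 25 [153 144 133] | 29 [145 152 121] | 35 [114 158 150]
40 [ 73 152 157] | 45 [ 61 134 150] | 50 [ 88 153 121] | 55 [129 155 150]
59 [150 156 156] | 65 [155 156 153] | 70 [150 154 152] | 75 [ 96 130 138]
80 [55 62 73] | 85 [60 57 55] | 90 [61 54 57] | 95 [60 50 55]
100 [73 84 99] | 105 [136 153 144] | 110 [159 155 151] | 115 [156 156 155]
119 [149 155 154] | 125 [126 156 143] | 130 [ 83 150 119] | 135 [ 60 145 150]
140 [ 86 157 157] | 145 [133 151 144] | 150 [156 151 116] | 155 [161 160 156]
160 [159 160 161] | 165 [158 164 158] | 170 [160 164 157] | 175 [161 162 156]
180 [159 163 155] | 185 [161 163 156] | 190 [159 165 161] | 195 [159 164 160]
200 [160 162 160] | 205 [161 162 151] | 210 [159 156 116] | 215 [142 159 154]
220 [ 93 157 157] | 225 [ 65 152 141] | 230 [108 147  87] | 235 [145 154 137]
239 [154 155 158] | 245 [154 156 155] | 250 [153 159 155] | 255 [121 146 137]
260 [58 74 88] | 265 [48 58 76] | 270 [53 62 73] | 275 [54 59 62]
280 [59 64 66] | 285 [ 96 127 130] | 290 [148 156 150] | 
[... 280 characters left out ...]
 90  71  72  79  91 103 102  99  78  84  80  78  81]
[ 73  48  65 100 104  91  94  95  99 105  74  51  64]
[ 72  55 108  86  90  98  97  99  98  97 109  65  61]
[ 80  99  98  93  96  94  98  98 115 126 128 106  65]
[ 86 117 126 130 103  82  97  98 110 126 130 108  74]
[101 108 129 135 112  99  95  82  92 113 118  94  84]
[101 101 128 129 114 113 108  82  88 113 114 100  85]
[ 90 106 124 128 115 114  98  81  83 109 117 108  84]
[ 86 105 123 128 120 115 107  84  82 107 106 105  70]
[ 82  82 120 117 118 125 122  99  87  83  79  86  58]
[ 81  49  95 106 101 126 127 106  96  90  91  57  59]
[ 82  47  60  88 110 127 116 107 105  89  61  60  61]
[101  96 104 100  84  70  85  76  73  95 110 106  98]
```

jog_arm:
  plan: [0, 0, 0.05, 0, 0, 0, 0, 0, 0.085, 0, 0, 0, -0.0489, -0.261, 0.085, 0, 0, 41.6, -0.0489, -0.261, 0.085, 0, 0, 41.6, -0.0489, -0.261, 0.085, 0, 0, 41.6, -0.0489, -0.261, 0.085, 0, 0, 41.6, -0.0489, -0.261, 0.085, 0, 0, 41.6, -0.0489, -0.261, 0.085, 0, 0, 41.6, -0.0489, -0.261, 0.085, 0, 0, 41.6, -0.0489, -0.261, 0.085, 0, 0, 41.6, -0.0489, -0.261, 0.085, 0, 0, 41.6, -0.0489, -0.261, 0.085, 0, 0, 41.6]

```text
clock: 5.45
eef_pos: [473.1, -58.9, 114.3]
eef_rot: [-3.141, 0.0, 0.245]
wrist_force: [-0.3, 0.9, -0.5]
finger_gap: 15.6
finger_force: 60.0
```

Run:
```python
from h import *
s=manip.read_state();print(s['clock'],s['eef_pos'],s['eef_rot'],s['wrist_force'],s['moment'],s['finger_gap'])
c=cal('wrist');im,d=camera('wrist');save('r1',im[0:300])
P,u,v=cloud(c,d,(0,0,640,260))
T=s['eef_pos']
k=(P[:,2]>138)&(P[:,2]<152)&(np.hypot(P[:,0]-T[0],P[:,1]-T[1])<130)
print(k.sum(),cv2.minAreaRect(P[k,:2].astype(np.float32)),P[k].mean(0))
M=masks(im)
m=M['orange'][v,u]&(P[:,2]>138);print('orange',m.sum(),cv2.minAreaRect(P[m,:2].astype(np.float32)),np.median(P[m,2]))
```

```text
5.45 [473.0585875 -58.9235666 114.3389103] [-3.14141469e+00  1.45706265e-04  2.44664530e-01] [-0.27680733  0.94277669 -0.5190468 ] [ 0.01189598 -0.0250003  -0.02400368] 15.569786081352023
1418 ((479.8504943847656, -57.34907150268555), (16.333053588867188, 40.05781173706055), 14.67676830291748) [481.02773483 -57.00987859 145.81189752]
orange 80 ((479.846435546875, -57.375709533691406), (16.311660766601562, 15.786726951599121), 14.67676830291748) 144.8253411780247
```

View pics/r1.png

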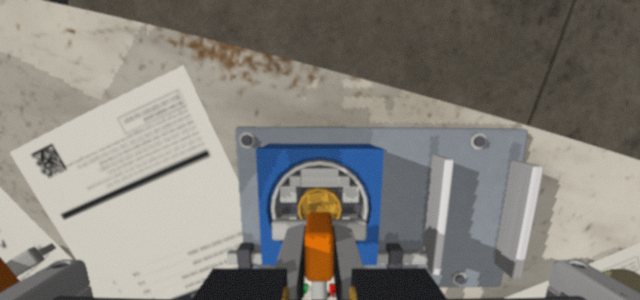

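The held fork sits over the ring: orange grip at (319,245), ring at (320,205), with its front edge as expected. Lowering into the slot and watching the force.

jog_arm:
  plan: [0, 0, -0.018, 0, 0, 0, 0, 0, -0.023, 0, 0, 0, 0, 0, -0.026, 0, 0, 0, 0, 0, -0.029, 0, 0, 0, 0, 0, -0.029, 0, 0, 0]

```text
clock: 6.0
eef_pos: [473.0, -59.8, 85.5]
eef_rot: [-3.142, 0.0, 0.244]
wrist_force: [-0.0, 0.7, -2.6]
finger_gap: 15.2
finger_force: 60.0
```

jog_arm:
  plan: [0, 0, -0.003, 0, 0, 0, 0, 0, -0.0055, 0, 0, 0, 0, 0, -0.0055, 0, 0, 0]

```text
clock: 6.3
eef_pos: [472.8, -59.9, 79.7]
eef_rot: [-3.141, 0.0, 0.243]
wrist_force: [-0.6, -0.0, -1.9]
finger_gap: 15.7
finger_force: 60.0
```

jog_arm:
  plan: [0, 0, 0, 0, 0, 4, 0, 0, 0, 0, 0, 8, 0, 0, 0, 0, 0, 12, 0, 0, 0, 0, 0, 16, 0, 0, 0, 0, 0, 20]

```text
clock: 6.8
eef_pos: [473.6, -59.8, 80.2]
eef_rot: [3.141, -0.002, 0.595]
wrist_force: [4.9, 1.8, -5.2]
finger_gap: 15.7
finger_force: 60.0
```

Run:
```python
from h import *
s=manip.read_state();print({k:np.round(s[k],3) for k in ['clock','eef_pos','eef_rot','wrist_force','moment','finger_gap','joints']})
```

```text
{'clock': np.float64(6.8), 'eef_pos': array([473.634, -59.827,  80.165]), 'eef_rot': array([ 3.141e+00, -2.000e-03,  5.950e-01]), 'wrist_force': array([ 4.915,  1.786, -5.165]), 'moment': array([ 0.291, -1.173, -0.261]), 'finger_gap': np.float64(15.702), 'joints': array([-2.030e-01,  2.910e-01,  1.853e+00,  1.000e-03,  9.960e-01,
        7.730e-01])}
```

jog_arm:
  plan: [0, 0, 0, 0, 0, 5, 0, 0, 0, 0, 0, 10, 0, 0, 0, 0, 0, 15, 0, 0, 0, 0, 0, 20, 0, 0, 0, 0, 0, 25, 0, 0, 0, 0, 0, 30, 0, 0, 0, 0, 0, 34, 0, 0, 0, 0, 0, 38, 0, 0, 0, 0, 0, 38]

```text
clock: 7.7
eef_pos: [473.5, -59.8, 80.3]
eef_rot: [3.14, -0.001, 1.257]
wrist_force: [1.8, 1.7, -1.2]
finger_gap: 16.0
finger_force: 60.0
```

Run:
```python
from h import *
s=manip.read_state();print({k:np.round(s[k],3) for k in ['clock','eef_pos','eef_rot','wrist_force','moment','finger_gap','joints']})
```

```text
{'clock': np.float64(7.7), 'eef_pos': array([473.472, -59.797,  80.28 ]), 'eef_rot': array([ 3.140e+00, -1.000e-03,  1.257e+00]), 'wrist_force': array([ 1.837,  1.668, -1.21 ]), 'moment': array([ 0.445, -0.547, -0.053]), 'finger_gap': np.float64(15.974), 'joints': array([-2.030e-01,  2.900e-01,  1.853e+00,  1.000e-03,  9.970e-01,
        1.100e-01])}
```

jog_arm:
  plan: [0, 0, 0, 0, 0, -5, 0, 0, 0.02, 0, 0, -5, 0, 0, 0.06, 0, 0, -5, 0.027, 0.21, 0.06, 0, 0, -72, 0.027, 0.21, 0.06, 0, 0, -72, 0.027, 0.21, 0.06, 0, 0, -72, 0.027, 0.21, 0.06, 0, 0, -72, 0.027, 0.21, 0.06, 0, 0, -72, 0.027, 0.21, 0.06, 0, 0, -72, 0.027, 0.21, 0.06, 0, 0, -72, 0.027, 0.21, 0.06, 0, 0, -72, 0.027, 0.21, 0.02, 0, 0, -72, 0.027, 0.21, -0.02, 0, 0, -72, 0.027, 0.21, -0.04, 0, 0, -72, 0.027, 0.21, -0.046, 0, 0, -72, 0.027, 0.21, -0.0494, 0, 0, -72, 0.027, 0.21, -0.0494, 0, 0, -72, 0.027, 0.21, -0.0494, 0, 0, -72]

```text
clock: 9.5
eef_pos: [500.6, 150.2, 31.7]
eef_rot: [-3.141, -0.002, -0.001]
wrist_force: [0.1, 0.3, -1.2]
finger_gap: 15.5
finger_force: 60.0
```

jog_arm:
  plan: [0, 0, -0.0005, 0, 0, 0, 0, 0, -0.0005, 0, 0, 0]

```text
clock: 9.7
eef_pos: [500.2, 150.1, 30.6]
eef_rot: [-3.141, -0.001, -0.001]
wrist_force: [0.5, -1.0, -1.5]
finger_gap: 15.4
finger_force: 60.0
```

jog_arm:
  plan: [0, 0, 0, 0, 0, 0, 0, 0, 0, 0, 0, 0, 0, 0, 0, 0, 0, 0, 0, 0, 0.05, 0, 0, 0, 0, 0, 0.1, 0, 0, 0, -0.105, -0.23, 0.125, 0, 0, 14, -0.105, -0.23, 0.125, 0, 0, 14, -0.105, -0.23, 0.125, 0, 0, 14, -0.105, -0.23, 0.125, 0, 0, 14, -0.105, -0.23, 0.125, 0, 0, 14, -0.105, -0.23, 0.125, 0, 0, 14, -0.105, -0.23, 0.125, 0, 0, 14, -0.105, -0.23, 0.125, 0, 0, 14]
  claw: 0.05

```text
clock: 11.0
eef_pos: [395.3, -79.3, 155.0]
eef_rot: [-3.141, -0.0, 0.244]
wrist_force: [-0.2, -0.4, -0.2]
finger_gap: 49.8
finger_force: 0.0
```

```bash
cat >> h.py <<'E'
def proj(c,P):
    K=np.array([[c['fx'],0,c['cx']],[0,c['fy'],c['cy']],[0,0,1.]]);z=np.zeros(3)
    return cv2.projectPoints((np.asarray(P,float)-c['origin'])@rot(c['attitude']),z,z,K,np.array([c['k1'],0,0,0,0.]))[0][:,0]
def topview(c,im,C,g,ext,z=60,s=3):
    # rectified top view in gauge axes at height z, s px/mm: right=gx, up=gy ; ext=(x0,x1,y0,y1) mm
    x=np.arange(ext[0],ext[1],1/s);y=np.arange(ext[3],ext[2],-1/s);X,Y=np.meshgrid(x,y)
    W=np.c_[(C[0]+X*np.cos(g)-Y*np.sin(g)).ravel(),(C[1]+X*np.sin(g)+Y*np.cos(g)).ravel(),np.full(X.size,z)]
    p=proj(c,W).astype(np.float32).reshape(*X.shape,2)
    return cv2.remap(im,p[...,0],p[...,1],cv2.INTER_CUBIC)
def gaugeloc(c,im,d,P,u,v):
    b=masks(im)['blue'][v,u]&(np.abs(P[:,2]-60)<8)&(np.hypot(P[:,0]-473,P[:,1]+60)<80)
    Q=np.array([onplane(c,a,e,60)[:2] for a,e in zip(u[b],v[b])],np.float32)
    return cv2.minAreaRect(Q)
E
python3 - <<'E'
from h import *
s=manip.read_state();print(s['clock'],s['eef_pos'],s['eef_rot'])
c=cal('wrist');im,d=camera('wrist');np.savez('g2.npz',im=im,d=d,**c)
P,u,v=cloud(c,d,(0,0,640,250))
r=gaugeloc(c,im,d,P,u,v);print(r);C=np.array(r[0]);g=np.radians(r[2] if r[2]<45 else r[2]-90)
M=masks(im)
for n,z in (('green',25),('red',25),('yellow',25)):
    for a,ce,m in blobs(im,M[n],(150,0,500,250),4)[:4]:
        p=withdepth(c,*ce,np.median(d[m]));q=p[:2]-C
        print(n,a,ce.round(1),p.round(1),'gx,gy',(q@[np.cos(g),np.sin(g)]).round(1),(q@[-np.sin(g),np.cos(g)]).round(1))
t=topview(c,im,C,g,(-50,50,-50,50),60,5);t2=topview(c,im,C,g,(-105,-45,-50,50),25,5)
save('g2',np.hstack([t2,t]))
# key location
k=(P[:,2]>57)&(P[:,2]<67)&(P[:,1]>90)&(P[:,1]<210)&(P[:,0]>370)
if k.sum()>50: print('key',cv2.minAreaRect(P[k,:2].astype(np.float32)),k.sum())
E
```

```text
11.0 [395.29278433 -79.25270475 155.00483163] [-3.14146139e+00 -1.32517690e-04  2.43827189e-01]
((473.0751953125, -59.67939758300781), (98.97854614257812, 99.03253936767578), 14.002203941345215)
green 39 [303.4 201.1] [378.9 -66.8  28.9] gx,gy -93.1 15.9
red 48 [330.6 201.1] [385.9 -94.9  28.9] gx,gy -93.1 -13.1
yellow 21 [316.5 188.2] [395.7 -76.9  28.2] gx,gy -79.2 2.0
yellow 4 [302.8 103.2] [475.4 -44.5  50.4] gx,gy 5.9 14.2
key ((450.14263916015625, 148.784912109375), (17.463451385498047, 129.6587677001953), 89.9429931640625) 1336
```

View pics/g2.png

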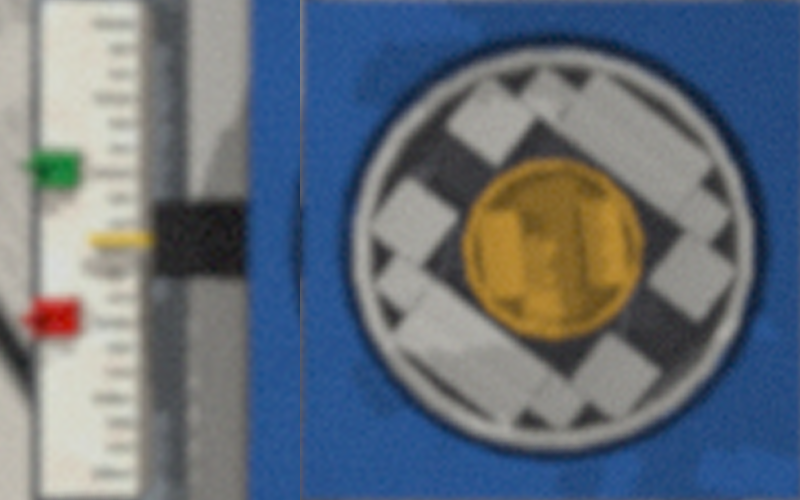

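The rectified view shows the ring slot running from (445,160) to (660,325), so the ring is about 0.88 rad loosened. The screw slot is nearly along gy at x of about 555. The pointer line is at (120,240), green at (57,170) and red at (55,318). The pointer must go +13.9 mm, about 0.93 rad counter-clockwise. Taking the key at the blade end.

jog_arm:
  plan: [0.0052, 0.23, 0, 0, 0, -14, 0.0052, 0.23, 0, 0, 0, -14, 0.0052, 0.23, 0, 0, 0, -14, 0.0052, 0.23, 0, 0, 0, -14, 0.0052, 0.23, 0, 0, 0, -14, 0.0052, 0.23, 0, 0, 0, -14, 0.0052, 0.23, -0.04, 0, 0, -14, 0.0052, 0.23, -0.08, 0, 0, -14, 0.0052, 0.23, -0.11, 0, 0, -14, 0.0052, 0.23, -0.125, 0, 0, -14, 0.0052, 0.23, -0.125, 0, 0, -14, 0.0052, 0.23, -0.125, 0, 0, -14]

```text
clock: 12.25
eef_pos: [400.2, 150.5, 30.4]
eef_rot: [3.142, 0.0, 0.0]
wrist_force: [1.1, 0.7, 0.8]
finger_gap: 49.8
finger_force: 0.0
```

jog_arm:
  plan: [0, 0, 0, 0, 0, 0, 0, 0, 0, 0, 0, 0, 0, 0, 0, 0, 0, 0, 0, 0, 0, 0, 0, 0, 0, 0, 0, 0, 0, 0]
  claw: 0.0
  force: 60

```text
clock: 12.75
eef_pos: [400.2, 150.1, 30.3]
eef_rot: [-3.142, -0.0, -0.001]
wrist_force: [-2.0, -0.9, 2.1]
finger_gap: 15.7
finger_force: 60.0
```

jog_arm:
  plan: [0, 0, 0.05, 0, 0, 0, 0, 0, 0.09, 0, 0, 0, 0.0731, -0.2098, 0.09, 0, 0, 18.6, 0.0731, -0.2098, 0.09, 0, 0, 18.6, 0.0731, -0.2098, 0.09, 0, 0, 18.6, 0.0731, -0.2098, 0.09, 0, 0, 18.6, 0.0731, -0.2098, 0.09, 0, 0, 18.6, 0.0731, -0.2098, 0.09, 0, 0, 18.6, 0.0731, -0.2098, 0.09, 0, 0, 18.6, 0.0731, -0.2098, 0.07, 0, 0, 18.6, 0.0731, -0.2098, 0.063, 0, 0, 18.6, 0.0731, -0.2098, 0.06, 0, 0, 18.6, 0.0731, -0.2098, 0.057, 0, 0, 18.6, 0.0731, -0.2098, 0.057, 0, 0, 18.6]

```text
clock: 14.15
eef_pos: [473.2, -59.4, 87.2]
eef_rot: [3.142, -0.0, 0.324]
wrist_force: [0.3, -0.2, -2.0]
finger_gap: 15.7
finger_force: 60.0
```

jog_arm:
  plan: [0, 0, -0.003, 0, 0, 0, 0, 0, -0.0065, 0, 0, 0, 0, 0, -0.0065, 0, 0, 6, 0, 0, -0.0065, 0, 0, 12, 0, 0, -0.0065, 0, 0, 18, 0, 0, -0.0065, 0, 0, 24, 0, 0, -0.0065, 0, 0, 30, 0, 0, -0.0065, 0, 0, 36, 0, 0, -0.0065, 0, 0, 42, 0, 0, -0.0065, 0, 0, 48, 0, 0, -0.0065, 0, 0, 54, 0, 0, -0.0065, 0, 0, 58, 0, 0, -0.0065, 0, 0, 58]

```text
clock: 15.45
eef_pos: [473.7, -59.6, 80.6]
eef_rot: [3.141, -0.001, 1.337]
wrist_force: [2.9, 3.4, -2.8]
finger_gap: 15.7
finger_force: 60.0
```

```bash
cat > look.py <<'E'
from h import *
import sys
n=sys.argv[1]
s=manip.read_state();print({k:np.round(s[k],3) for k in ['clock','eef_pos','eef_rot','wrist_force','moment','finger_gap']})
C=np.array([473.1,-59.7]);g=np.radians(14.0)
for cn in ('wrist','scene'):
    c=cal(cn);im,d=camera(cn);np.savez(f'{n}_{cn}.npz',im=im,d=d,**c);save(n+cn,im)
    M=masks(im);box=(0,0,640,330) if cn=='wrist' else (310,190,345,220)
    W=[[C[0]+x*np.cos(g)-y*np.sin(g),C[1]+x*np.sin(g)+y*np.cos(g),29.] for x,y in ((-93,16),(-93,-13),(-79,2),(-79,16))]
    print(cn,'expected px',proj(c,W).round().tolist())
    for q in ('green','red','yellow'):
        for a,ce,m in blobs(im,M[q],box,3)[:8]:
            p=onplane(c,*ce,29)[:2]-C;x,y=p@[np.cos(g),np.sin(g)],p@[-np.sin(g),np.cos(g)]
            if -110<x<-60 and -40<y<40: print(cn,q,a,ce.round(1),'gx,gy',x.round(1),y.round(1))
E
python3 look.py s1
```

```text
{'clock': np.float64(15.45), 'eef_pos': array([473.651, -59.575,  80.573]), 'eef_rot': array([ 3.141e+00, -1.000e-03,  1.337e+00]), 'wrist_force': array([ 2.929,  3.426, -2.793]), 'moment': array([ 0.484, -0.746, -0.126]), 'finger_gap': np.float64(15.652)}
wrist expected px [[212.0, 244.0], [230.0, 271.0], [235.0, 250.0], [226.0, 237.0]]
wrist green 73 [212.7 242.6] gx,gy -92.1 16.7
wrist green 3 [206.7 248.7] gx,gy -99.8 14.3
wrist red 14 [232.  267.2] gx,gy -89.8 -10.4
wrist yellow 33 [228.3 240.7] gx,gy -79.4 12.1
scene expected px [[326.0, 206.0], [328.0, 199.0], [323.0, 201.0], [321.0, 205.0]]
scene green 3 [324.7 205.7] gx,gy -90.6 17.2
scene red 6 [328.  199.5] gx,gy -92.6 -11.2
scene yellow 4 [320.5 203.2] gx,gy -75.0 11.7
```

jog_arm:
  plan: [0, 0, 0, 0, 0, 5, 0, 0, 0, 0, 0, 10, 0, 0, 0, 0, 0, 14, 0, 0, 0, 0, 0, 14]

```text
clock: 15.95
eef_pos: [473.4, -59.7, 80.6]
eef_rot: [3.141, -0.0, 1.58]
wrist_force: [2.8, 2.8, -1.2]
finger_gap: 15.8
finger_force: 60.0
```

```bash
cat > ptr.py <<'E'
from h import *
import sys
C=np.array([473.1,-59.7]);g=np.radians(14.0)
def run(f):
    c={k:f[k] for k in ['fx','fy','cx','cy','k1','origin','attitude']};c={k:(float(v) if np.ndim(v)==0 else v) for k,v in c.items()}
    im,d=f['im'],f['d'];P,u,v=cloud(c,d,(0,0,640,330));M=masks(im)
    q=P[:,:2]-C;x=q@[np.cos(g),np.sin(g)];y=q@[-np.sin(g),np.cos(g)]
    for n in ('green','red','yellow'):
        k=M[n][v,u]&(x>-105)&(x<-65)&(np.abs(y)<40)&(P[:,2]>10)
        if k.sum():
            z=P[k,2];t=z>z.max()-3
            print(n,k.sum(),'z',z.min().round(1),z.max().round(1),'top: n',t.sum(),'gy',y[k][t].min().round(1),y[k][t].max().round(1),'mean',y[k][t].mean().round(2),'gx',x[k][t].mean().round(1))
for a in sys.argv[1:]: print(a);run(np.load(a))
E
python3 look.py s2; python3 ptr.py g2.npz s1_wrist.npz s2_wrist.npz
python3 - <<'E'
from h import *
im=cv2.imread('pics/s2wrist.png')[200:290,170:290];cv2.imwrite('pics/s2c.png',cv2.resize(im,None,fx=6,fy=6,interpolation=cv2.INTER_CUBIC))
E
```

```text
{'clock': np.float64(15.95), 'eef_pos': array([473.416, -59.665,  80.649]), 'eef_rot': array([ 3.141, -0.   ,  1.58 ]), 'wrist_force': array([ 2.77 ,  2.761, -1.161]), 'moment': array([ 0.495, -0.66 , -0.056]), 'finger_gap': np.float64(15.843)}
wrist expected px [[205.0, 218.0], [216.0, 250.0], [226.0, 230.0], [221.0, 215.0]]
wrist green 81 [205.4 217.5] gx,gy -92.5 16.6
wrist red 99 [215.8 249.4] gx,gy -93.4 -12.5
wrist yellow 41 [220.7 215. ] gx,gy -79.5 15.8
scene expected px [[326.0, 206.0], [328.0, 199.0], [323.0, 201.0], [321.0, 205.0]]
scene green 3 [324.7 205.7] gx,gy -90.6 17.2
scene red 6 [328.  199.5] gx,gy -92.6 -11.2
scene yellow 4 [320.5 204.2] gx,gy -76.3 15.8
g2.npz
green 39 z 27.3 37.1 top: n 2 gy 16.0 17.1 mean 16.52 gx -94.2
red 48 z 27.0 39.5 top: n 4 gy -14.2 -12.1 mean -13.12 gx -94.5
yellow 21 z 14.3 32.8 top: n 4 gy 2.4 2.5 mean 2.45 gx -76.5
s1_wrist.npz
green 76 z 26.5 40.1 top: n 3 gy 16.1 16.8 mean 16.54 gx -94.1
red 8 z 27.2 29.8 top: n 8 gy -11.2 -9.6 mean -10.36 gx -89.7
yellow 33 z 24.1 32.9 top: n 7 gy 11.4 13.8 mean 12.54 gx -76.0
s2_wrist.npz
green 80 z 26.4 37.5 top: n 3 gy 16.0 16.8 mean 16.34 gx -94.4
red 98 z 26.6 39.8 top: n 5 gy -13.4 -11.7 mean -12.61 gx -94.7
yellow 41 z 21.1 32.3 top: n 21 gy 14.8 17.7 mean 15.87 gx -78.8
```

View pics/s2c.png

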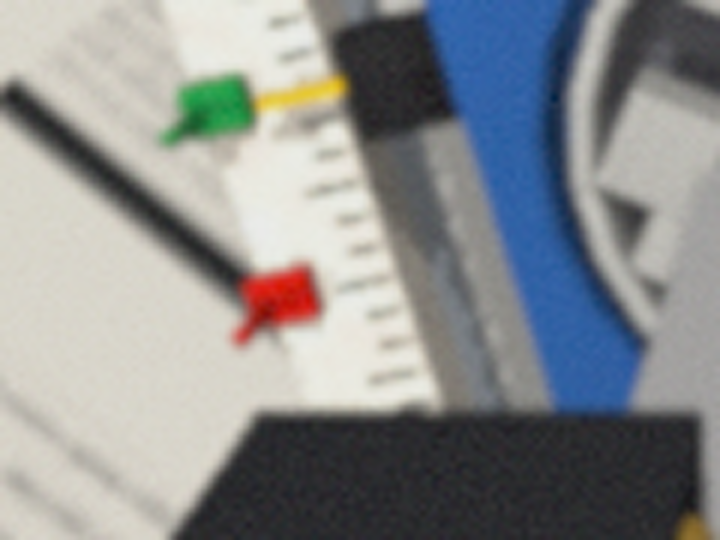

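The pointer (255-345, 103-85) is almost level with the green flag (216,103), about 0.6 mm short. I'll add a small touch, then unload and lift.

jog_arm:
  plan: [0, 0, 0, 0, 0, 2, 0, 0, 0, 0, 0, 2.5, 0, 0, 0, 0, 0, 2.5]

```text
clock: 16.35
eef_pos: [473.3, -59.7, 80.6]
eef_rot: [3.141, -0.0, 1.622]
wrist_force: [2.8, 3.0, -0.7]
finger_gap: 15.9
finger_force: 60.0
```

```bash
python3 look.py s3; python3 ptr.py s3_wrist.npz
```

```text
{'clock': np.float64(16.35), 'eef_pos': array([473.28 , -59.668,  80.608]), 'eef_rot': array([ 3.141, -0.   ,  1.622]), 'wrist_force': array([ 2.829,  2.984, -0.734]), 'moment': array([ 0.579, -0.786, -0.063]), 'finger_gap': np.float64(15.931)}
wrist expected px [[205.0, 214.0], [215.0, 246.0], [226.0, 226.0], [221.0, 211.0]]
wrist green 82 [204.8 212.8] gx,gy -92.7 16.7
wrist red 101 [213.9 245.4] gx,gy -93.5 -12.6
wrist yellow 41 [219.6 210.4] gx,gy -80.0 16.3
scene expected px [[326.0, 206.0], [328.0, 199.0], [323.0, 201.0], [321.0, 205.0]]
scene green 3 [324.7 205.7] gx,gy -90.6 17.2
scene red 6 [328.  199.5] gx,gy -92.6 -11.2
scene yellow 4 [320.5 204.5] gx,gy -76.7 16.8
s3_wrist.npz
green 82 z 25.8 38.3 top: n 2 gy 16.6 16.7 mean 16.62 gx -94.4
red 100 z 26.5 39.0 top: n 7 gy -13.6 -12.1 mean -12.67 gx -94.7
yellow 41 z 20.0 32.7 top: n 15 gy 15.9 18.1 mean 16.71 gx -79.3
```

jog_arm:
  plan: [0, 0, 0, 0, 0, -6, 0, 0, 0.01, 0, 0, -8, 0, 0, 0.06, 0, 0, -8, -0.0732, 0.2097, 0.06, 0, 0, -93, -0.0732, 0.2097, 0.06, 0, 0, -93, -0.0732, 0.2097, 0.06, 0, 0, -93, -0.0732, 0.2097, 0.06, 0, 0, -93, -0.0732, 0.2097, 0.06, 0, 0, -93, -0.0732, 0.2097, 0.06, 0, 0, -93, -0.0732, 0.2097, 0.06, 0, 0, -93, -0.0732, 0.2097, 0.06, 0, 0, -93, -0.0732, 0.2097, 0.06, 0, 0, -93, -0.0732, 0.2097, 0.06, 0, 0, -93, -0.0732, 0.2097, 0.06, 0, 0, -93, -0.0732, 0.2097, 0.02, 0, 0, -93, -0.0732, 0.2097, -0.02, 0, 0, -93, -0.0732, 0.2097, -0.04, 0, 0, -93, -0.0732, 0.2097, -0.047, 0, 0, -93, -0.0732, 0.2097, -0.0503, 0, 0, -93, -0.0732, 0.2097, -0.0505, 0, 0, -93]

```text
clock: 18.45
eef_pos: [400.4, 150.0, 30.8]
eef_rot: [3.142, -0.001, 0.001]
wrist_force: [0.4, -0.2, -1.5]
finger_gap: 15.8
finger_force: 60.0
```

jog_arm:
  plan: [0, 0, 0, 0, 0, 0, 0, 0, 0, 0, 0, 0]

```text
clock: 18.65
eef_pos: [400.5, 150.1, 30.8]
eef_rot: [-3.141, -0.001, 0.001]
wrist_force: [0.3, -0.2, -2.1]
finger_gap: 15.5
finger_force: 60.0
```

jog_arm:
  plan: [0, 0, 0, 0, 0, 0, 0, 0, 0, 0, 0, 0, 0, 0, 0, 0, 0, 0, 0, 0, 0.05, 0, 0, 0, 0, 0, 0.1, 0, 0, 0, -0.005, -0.23, 0.125, 0, 0, 14, -0.005, -0.23, 0.125, 0, 0, 14, -0.005, -0.23, 0.125, 0, 0, 14, -0.005, -0.23, 0.125, 0, 0, 14, -0.005, -0.23, 0.125, 0, 0, 14, -0.005, -0.23, 0.125, 0, 0, 14, -0.005, -0.23, 0.125, 0, 0, 14]
  claw: 0.05

```text
clock: 19.85
eef_pos: [394.9, -80.6, 155.0]
eef_rot: [-3.142, -0.0, 0.243]
wrist_force: [-0.0, 0.9, -0.3]
finger_gap: 50.0
finger_force: 0.0
```

```bash
cat > gl.py <<'E'
from h import *
import sys
n=sys.argv[1]
s=manip.read_state();print(s['clock'],s['eef_pos'],s['eef_rot'])
c=cal('wrist');im,d=camera('wrist');np.savez(n+'.npz',im=im,d=d,**c);save(n+'full',im)
P,u,v=cloud(c,d,(0,0,640,250))
r=gaugeloc(c,im,d,P,u,v);print(r);C=np.array(r[0]);g=np.radians(r[2] if r[2]<45 else r[2]-90)
M=masks(im)
for q in ('green','red','yellow'):
    for a,ce,m in blobs(im,M[q],(150,0,500,250),8)[:2]:
        p=withdepth(c,*ce,np.median(d[m]));w=p[:2]-C
        print(q,a,ce.round(1),'gx,gy',(w@[np.cos(g),np.sin(g)]).round(1),(w@[-np.sin(g),np.cos(g)]).round(1))
save(n,np.hstack([topview(c,im,C,g,(-105,-45,-50,50),29,5),topview(c,im,C,g,(-50,50,-50,50),60,5)]))
k=(P[:,2]>57)&(P[:,2]<67)&(P[:,1]>90)&(P[:,1]<210)&(P[:,0]>370)
if k.sum()>50: print('key',cv2.minAreaRect(P[k,:2].astype(np.float32)),k.sum())
E
python3 gl.py g3; python3 ptr.py g2.npz g3.npz
```

```text
19.85 [394.8719783  -80.6188369  155.04650107] [-3.14152945e+00 -9.58085660e-05  2.42768090e-01]
((473.19464111328125, -59.60756301879883), (98.85771942138672, 99.19108581542969), 13.934992790222168)
green 41 [302.1 200.5] gx,gy -93.4 15.9
red 50 [329.6 200.6] gx,gy -93.4 -13.4
yellow 15 [302.  187.9] gx,gy -79.4 15.8
key ((450.34124755859375, 148.69683837890625), (129.42967224121094, 17.77313232421875), 0.004975346848368645) 1333
g2.npz
green 39 z 27.3 37.1 top: n 2 gy 16.0 17.1 mean 16.52 gx -94.2
red 48 z 27.0 39.5 top: n 4 gy -14.2 -12.1 mean -13.12 gx -94.5
yellow 21 z 14.3 32.8 top: n 4 gy 2.4 2.5 mean 2.45 gx -76.5
g3.npz
green 41 z 26.9 39.2 top: n 2 gy 15.6 16.8 mean 16.2 gx -94.3
red 50 z 26.8 39.5 top: n 3 gy -13.3 -12.3 mean -12.96 gx -94.7
yellow 15 z 25.4 31.1 top: n 13 gy 15.8 16.9 mean 16.08 gx -78.6
```

View pics/g3.png

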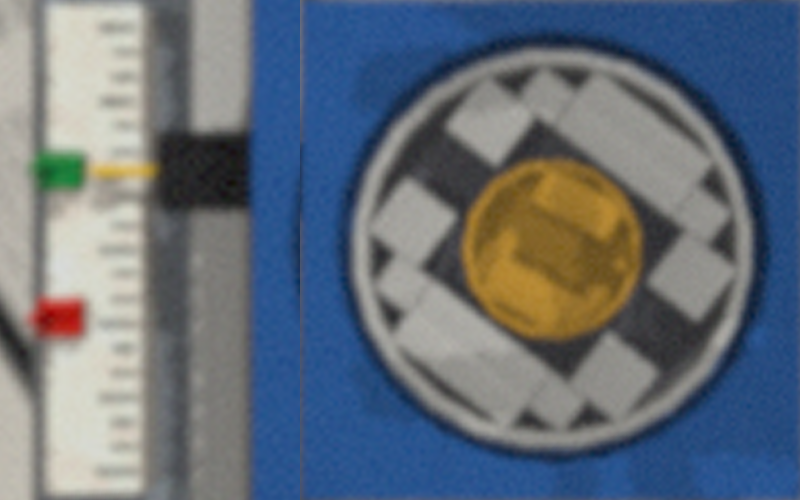

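The pointer line (125,170) is level with the green flag (60,171). The key stands at (450,149), and the ring slot is unchanged at about 0.88 rad. Taking the fork end.

jog_arm:
  plan: [0.1055, 0.23, 0, 0, 0, -14, 0.1055, 0.23, 0, 0, 0, -14, 0.1055, 0.23, 0, 0, 0, -14, 0.1055, 0.23, 0, 0, 0, -14, 0.1055, 0.23, 0, 0, 0, -14, 0.1055, 0.23, 0, 0, 0, -14, 0.1055, 0.23, 0, 0, 0, -14, 0.1055, 0.23, -0.04, 0, 0, -14, 0.1055, 0.23, -0.08, 0, 0, -14, 0.1055, 0.23, -0.11, 0, 0, -14, 0.1055, 0.23, -0.125, 0, 0, -14, 0.1055, 0.23, -0.125, 0, 0, -14, 0.1055, 0.23, -0.125, 0, 0, -14]

```text
clock: 21.2
eef_pos: [500.4, 149.5, 30.8]
eef_rot: [-3.142, -0.0, 0.001]
wrist_force: [0.3, 0.1, -0.3]
finger_gap: 50.0
finger_force: 0.0
```

jog_arm:
  plan: [0, 0, 0, 0, 0, 0, 0, 0, 0, 0, 0, 0, 0, 0, 0, 0, 0, 0, 0, 0, 0, 0, 0, 0, 0, 0, 0, 0, 0, 0]
  claw: 0.0
  force: 60

```text
clock: 21.7
eef_pos: [500.6, 150.0, 30.3]
eef_rot: [-3.142, -0.0, 0.001]
wrist_force: [-0.7, 0.1, 2.5]
finger_gap: 16.0
finger_force: 60.0
```

jog_arm:
  plan: [0, 0, 0.05, 0, 0, 0, 0, 0, 0.09, 0, 0, 0, -0.0273, -0.2097, 0.09, 0, 0, 64.4, -0.0273, -0.2097, 0.09, 0, 0, 64.4, -0.0273, -0.2097, 0.09, 0, 0, 64.4, -0.0273, -0.2097, 0.09, 0, 0, 64.4, -0.0273, -0.2097, 0.09, 0, 0, 64.4, -0.0273, -0.2097, 0.09, 0, 0, 64.4, -0.0273, -0.2097, 0.09, 0, 0, 64.4, -0.0273, -0.2097, 0.09, 0, 0, 64.4, -0.0273, -0.2097, 0.09, 0, 0, 64.4, -0.0273, -0.2097, 0.09, 0, 0, 64.4, -0.0273, -0.2097, 0.09, 0, 0, 64.4, -0.0273, -0.2097, 0.07, 0, 0, 64.4, -0.0273, -0.2097, 0.063, 0, 0, 64.4, -0.0273, -0.2097, 0.06, 0, 0, 64.4, -0.0273, -0.2097, 0.057, 0, 0, 64.4, -0.0273, -0.2097, 0.057, 0, 0, 64.4]

```text
clock: 23.5
eef_pos: [473.3, -59.7, 87.1]
eef_rot: [-3.142, -0.0, 1.124]
wrist_force: [0.3, -0.1, -2.5]
finger_gap: 15.7
finger_force: 60.0
```

```bash
cat > st.py <<'E'
from h import *
s=manip.read_state();print({k:np.round(s[k],3).tolist() for k in ['clock','eef_pos','eef_rot','wrist_force','moment','finger_gap']},'tau6',np.round(s['effort'][5],3))
E
python3 st.py
```

```text
{'clock': 23.5, 'eef_pos': [473.265, -59.719, 87.128], 'eef_rot': [-3.142, -0.0, 1.124], 'wrist_force': [0.335, -0.066, -2.545], 'moment': [0.098, -0.052, 0.016], 'finger_gap': 15.697} tau6 0.015
```

jog_arm:
  plan: [0, 0, -0.003, 0, 0, 0, 0, 0, -0.0065, 0, 0, 0, 0, 0, -0.0065, 0, 0, -5, 0, 0, -0.0065, 0, 0, -10, 0, 0, -0.0065, 0, 0, -15, 0, 0, -0.0065, 0, 0, -20, 0, 0, -0.0065, 0, 0, -25, 0, 0, -0.0065, 0, 0, -30, 0, 0, -0.0065, 0, 0, -35, 0, 0, -0.0065, 0, 0, -40]

```text
clock: 24.5
eef_pos: [473.4, -58.9, 80.3]
eef_rot: [-3.141, -0.001, 0.423]
wrist_force: [3.5, 7.0, -4.0]
finger_gap: 15.0
finger_force: 60.0
```

```bash
python3 st.py
```

```text
{'clock': 24.5, 'eef_pos': [473.409, -58.944, 80.336], 'eef_rot': [-3.141, -0.001, 0.423], 'wrist_force': [3.496, 6.998, -4.009], 'moment': [1.491, -0.735, 0.241], 'finger_gap': 14.995} tau6 -1.581
```

jog_arm:
  plan: [0, 0, 0, 0, 0, -3, 0, 0, 0, 0, 0, -6, 0, 0, 0, 0, 0, -9]

```text
clock: 24.8
eef_pos: [473.6, -59.1, 80.5]
eef_rot: [-3.141, -0.001, 0.268]
wrist_force: [2.8, 5.8, -2.7]
finger_gap: 15.5
finger_force: 60.0
```

```bash
python3 st.py
```

```text
{'clock': 24.8, 'eef_pos': [473.573, -59.062, 80.502], 'eef_rot': [-3.141, -0.001, 0.268], 'wrist_force': [2.793, 5.82, -2.748], 'moment': [1.239, -0.729, 0.223], 'finger_gap': 15.505} tau6 -0.866
```

jog_arm:
  plan: [0, 0, 0, 0, 0, -2.5, 0, 0, 0, 0, 0, -5]

```text
clock: 25.0
eef_pos: [473.6, -59.1, 80.5]
eef_rot: [-3.141, -0.001, 0.181]
wrist_force: [2.8, 5.9, -2.4]
finger_gap: 15.7
finger_force: 60.0
```

```bash
python3 st.py
```

```text
{'clock': 25.0, 'eef_pos': [473.597, -59.135, 80.545], 'eef_rot': [-3.141, -0.001, 0.181], 'wrist_force': [2.814, 5.939, -2.366], 'moment': [1.147, -0.72, 0.23], 'finger_gap': 15.706} tau6 -0.677
```

jog_arm:
  plan: [0, 0, 0, 0, 0, -2.5, 0, 0, 0, 0, 0, -5]

```text
clock: 25.2
eef_pos: [473.6, -59.2, 80.6]
eef_rot: [-3.141, -0.001, 0.094]
wrist_force: [2.9, 3.5, -2.0]
finger_gap: 15.4
finger_force: 60.0
```

```bash
python3 st.py
```

```text
{'clock': 25.2, 'eef_pos': [473.637, -59.201, 80.58], 'eef_rot': [-3.141, -0.001, 0.094], 'wrist_force': [2.885, 3.501, -2.042], 'moment': [1.072, -0.69, 0.213], 'finger_gap': 15.43} tau6 -0.692
```

jog_arm:
  plan: [0, 0, 0, 0, 0, -2.5, 0, 0, 0, 0, 0, -5]

```text
clock: 25.4
eef_pos: [473.7, -59.2, 80.6]
eef_rot: [-3.141, -0.001, 0.006]
wrist_force: [2.1, 5.0, -2.2]
finger_gap: 15.3
finger_force: 60.0
```

```bash
python3 st.py
```

```text
{'clock': 25.4, 'eef_pos': [473.656, -59.236, 80.62], 'eef_rot': [-3.141, -0.001, 0.006], 'wrist_force': [2.117, 5.035, -2.155], 'moment': [1.0, -0.648, 0.261], 'finger_gap': 15.301} tau6 -0.692
```

jog_arm:
  plan: [0, 0, 0, 0, 0, -2.5, 0, 0, 0, 0, 0, -5]

```text
clock: 25.6
eef_pos: [473.7, -59.2, 80.6]
eef_rot: [-3.141, -0.001, -0.081]
wrist_force: [2.9, 4.9, -2.5]
finger_gap: 15.7
finger_force: 60.0
```

```bash
python3 st.py
```

```text
{'clock': 25.6, 'eef_pos': [473.653, -59.216, 80.635], 'eef_rot': [-3.141, -0.001, -0.081], 'wrist_force': [2.859, 4.896, -2.541], 'moment': [1.129, -0.663, 0.283], 'finger_gap': 15.687} tau6 -0.622
```

jog_arm:
  plan: [0, 0, 0, 0, 0, -2.5, 0, 0, 0, 0, 0, -5]

```text
clock: 25.8
eef_pos: [473.6, -59.2, 80.6]
eef_rot: [-3.141, -0.001, -0.168]
wrist_force: [3.1, 4.7, -2.2]
finger_gap: 15.6
finger_force: 60.0
```

```bash
python3 st.py
```

```text
{'clock': 25.8, 'eef_pos': [473.639, -59.166, 80.61], 'eef_rot': [-3.141, -0.001, -0.168], 'wrist_force': [3.09, 4.738, -2.174], 'moment': [1.202, -0.601, 0.374], 'finger_gap': 15.599} tau6 -0.552
```

jog_arm:
  plan: [0, 0, 0, 0, 0, -2.5, 0, 0, 0, 0, 0, -5]

```text
clock: 26.0
eef_pos: [473.6, -59.1, 80.6]
eef_rot: [-3.141, -0.001, -0.255]
wrist_force: [3.1, 5.6, -1.3]
finger_gap: 15.6
finger_force: 60.1
```

```bash
python3 st.py
```

```text
{'clock': 26.0, 'eef_pos': [473.645, -59.145, 80.621], 'eef_rot': [-3.141, -0.001, -0.255], 'wrist_force': [3.108, 5.565, -1.27], 'moment': [1.173, -0.605, 0.372], 'finger_gap': 15.6} tau6 -0.482
```

jog_arm:
  plan: [0, 0, 0, 0, 0, -2.5, 0, 0, 0, 0, 0, -5]

```text
clock: 26.2
eef_pos: [473.6, -59.1, 80.6]
eef_rot: [-3.14, -0.001, -0.342]
wrist_force: [2.4, 6.5, -1.3]
finger_gap: 15.6
finger_force: 60.1
```

```bash
python3 st.py
```

```text
{'clock': 26.2, 'eef_pos': [473.628, -59.099, 80.599], 'eef_rot': [-3.14, -0.001, -0.342], 'wrist_force': [2.401, 6.468, -1.252], 'moment': [1.31, -0.623, 0.497], 'finger_gap': 15.585} tau6 -0.412
```

jog_arm:
  plan: [0, 0, 0, 0, 0, -2, 0, 0, 0, 0, 0, -4]

```text
clock: 26.4
eef_pos: [473.6, -59.1, 80.6]
eef_rot: [-3.14, -0.001, -0.412]
wrist_force: [2.0, 6.2, -0.9]
finger_gap: 15.8
finger_force: 60.1
```

```bash
python3 st.py
```

```text
{'clock': 26.4, 'eef_pos': [473.639, -59.085, 80.613], 'eef_rot': [-3.14, -0.001, -0.412], 'wrist_force': [1.995, 6.226, -0.917], 'moment': [1.327, -0.613, 0.57], 'finger_gap': 15.762} tau6 -0.163
```

The torque came up to about 0.57 N m, with a fit along the climb giving 0.56. Stopping there, unloading, lifting, and setting the key down.

jog_arm:
  plan: [0, 0, 0, 0, 0, 0, 0, 0, 0, 0, 0, 3, 0, 0, 0, 0, 0, 6, 0, 0, 0, 0, 0, 6]

```text
clock: 26.8
eef_pos: [473.5, -59.7, 80.6]
eef_rot: [-3.141, -0.001, -0.305]
wrist_force: [2.4, 0.9, -1.1]
finger_gap: 15.4
finger_force: 60.0
```

```bash
python3 st.py
```

```text
{'clock': 26.8, 'eef_pos': [473.488, -59.675, 80.595], 'eef_rot': [-3.141, -0.001, -0.305], 'wrist_force': [2.394, 0.922, -1.131], 'moment': [0.281, -0.557, 0.321], 'finger_gap': 15.376} tau6 -0.667
```

jog_arm:
  plan: [0, 0, 0, 0, 0, 0, 0, 0, 0, 0, 0, 0]

```text
clock: 27.0
eef_pos: [473.5, -59.7, 80.6]
eef_rot: [-3.141, -0.001, -0.307]
wrist_force: [2.2, 1.3, -2.3]
finger_gap: 15.9
finger_force: 60.0
```

```bash
python3 st.py; python3 st.py|cut -c1-20
```

```text
{'clock': 27.0, 'eef_pos': [473.457, -59.677, 80.615], 'eef_rot': [-3.141, -0.001, -0.307], 'wrist_force': [2.175, 1.252, -2.333], 'moment': [0.374, -0.778, 0.366], 'finger_gap': 15.904} tau6 0.366
{'clock': 27.0, 'eef
```

jog_arm:
  plan: [0, 0, 0, 0, 0, 4, 0, 0, 0, 0, 0, 8, 0, 0, 0, 0, 0, 8]

```text
clock: 27.3
eef_pos: [473.0, -59.8, 80.4]
eef_rot: [3.141, 0.001, -0.167]
wrist_force: [-0.1, 0.3, -2.0]
finger_gap: 15.7
finger_force: 60.0
```

```bash
python3 st.py
```

```text
{'clock': 27.3, 'eef_pos': [472.963, -59.802, 80.439], 'eef_rot': [3.141, 0.001, -0.167], 'wrist_force': [-0.121, 0.324, -1.971], 'moment': [0.035, -0.052, -0.01], 'finger_gap': 15.691} tau6 -1.316
```

jog_arm:
  plan: [0, 0, 0.01, 0, 0, 0, 0, 0, 0.06, 0, 0, 0, 0.0273, 0.2097, 0.06, 0, 0, 9.6, 0.0273, 0.2097, 0.06, 0, 0, 9.6, 0.0273, 0.2097, 0.06, 0, 0, 9.6, 0.0273, 0.2097, 0.06, 0, 0, 9.6, 0.0273, 0.2097, 0.06, 0, 0, 9.6, 0.0273, 0.2097, 0.06, 0, 0, 9.6, 0.0273, 0.2097, 0.02, 0, 0, 9.6, 0.0273, 0.2097, -0.02, 0, 0, 9.6, 0.0273, 0.2097, -0.04, 0, 0, 9.6, 0.0273, 0.2097, -0.047, 0, 0, 9.6, 0.0273, 0.2097, -0.0503, 0, 0, 9.6, 0.0273, 0.2097, -0.0505, 0, 0, 9.6, 0.0273, 0.2097, -0.0505, 0, 0, 9.6, 0.0273, 0.2097, -0.0505, 0, 0, 9.6]

```text
clock: 28.9
eef_pos: [501.0, 150.0, 31.0]
eef_rot: [-3.141, -0.002, 0.001]
wrist_force: [0.2, -0.2, -1.0]
finger_gap: 15.6
finger_force: 60.0
```

jog_arm:
  plan: [0, 0, 0, 0, 0, 0, 0, 0, 0, 0, 0, 0, 0, 0, 0, 0, 0, 0, 0, 0, 0.05, 0, 0, 0, 0, 0, 0.1, 0, 0, 0, -0.105, -0.23, 0.125, 0, 0, 14, -0.105, -0.23, 0.125, 0, 0, 14, -0.105, -0.23, 0.125, 0, 0, 14, -0.105, -0.23, 0.125, 0, 0, 14, -0.105, -0.23, 0.125, 0, 0, 14, -0.105, -0.23, 0.125, 0, 0, 14, -0.105, -0.23, 0.125, 0, 0, 14, -0.105, -0.23, 0.125, 0, 0, 14]
  claw: 0.05

```text
clock: 30.2
eef_pos: [395.9, -79.3, 155.0]
eef_rot: [-3.141, -0.0, 0.246]
wrist_force: [-0.2, -0.2, 0.3]
finger_gap: 50.0
finger_force: 0.0
```

```bash
python3 gl.py g4; python3 ptr.py g4.npz
python3 - <<'E'
import cv2,numpy as np
a=cv2.imread('pics/g4.png');b=cv2.imread('pics/g4full.png')[:260]
b=cv2.resize(b,(215,87));cv2.imwrite('pics/g4v.png',np.vstack([a,np.pad(b,((0,0),(0,800-215),(0,0)))]))
E
```

```text
30.2 [395.88859529 -79.3323838  155.00934055] [-3.14145105e+00 -1.42711334e-04  2.45567398e-01]
((473.5653381347656, -59.63460922241211), (98.8651123046875, 98.84016418457031), 14.033526420593262)
green 39 [302.9 201.4] gx,gy -93.4 16.3
red 49 [330.5 201.6] gx,gy -93.6 -13.1
yellow 12 [302.9 188.7] gx,gy -79.3 16.1
key ((450.7272033691406, 149.0852813720703), (18.1053466796875, 129.7158203125), 89.58197021484375) 1340
g4.npz
green 39 z 26.9 38.3 top: n 2 gy 15.7 16.7 mean 16.17 gx -94.2
red 49 z 26.4 39.8 top: n 3 gy -13.4 -12.4 mean -13.03 gx -94.5
yellow 12 z 28.8 32.6 top: n 6 gy 15.7 15.9 mean 15.86 gx -78.6
```

View pics/g4v.png

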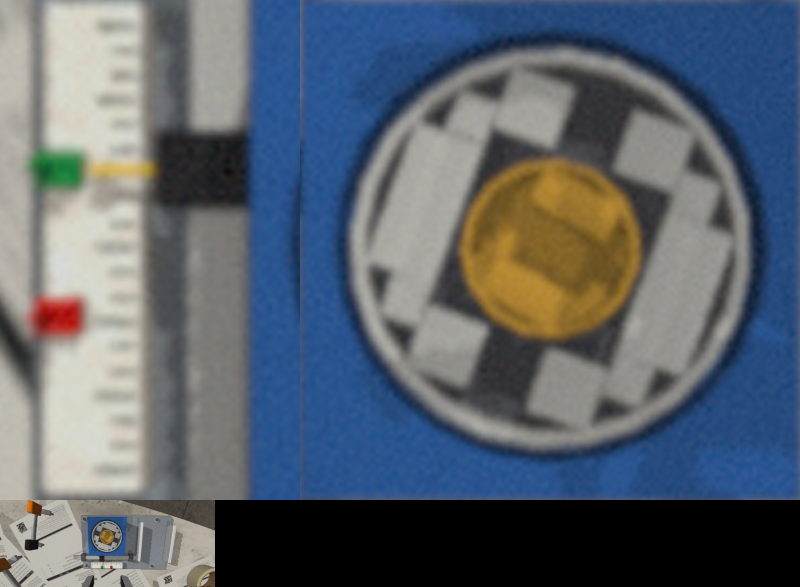

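The final view shows the pointer (125,170) still level with the green flag (60,170). The ring is clamped at about -0.32 rad with its slot from (597,110) to (505,385). The key stands at (451,149), and the gripper is clear. Handing in.

```bash
python3 -c "
from cell import manip
print(manip.sign_off())"
```

```text
the job is handed in; nothing more can be done
None
```

I handed the job in at about 30 s: the lock ring was loosened by about 0.88 rad, the pointer set within about 0.3 mm of the green flag and still there after retightening to about 0.56 N m, and the key left standing on its two ends on the bench; I kept clear of the carton and tape roll but did not re-measure them at the end.

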